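# Close and latch the airtight coffee bin

## Task

The coffee has been restocked: shut the lid of the white storage bin, hook the latch's wire loop over the keeper on the front of the lid, and push the latch lever down past its dead point until it lies flat against the bin. Leave the mug, the glass and the jar standing where they are.

Things in the scene. Friction and masses are not known exactly. Their poses are not given: they have to be found in the camera images.
- bin: White sheet-steel storage bin with coffee packs inside, 140 (x) by 200 (y) by 145 mm high, 167 mm with the lid shut. It stands fast and cannot be shifted. Origin: centre of its underside. Its flat front, with the latch in the middle, is at its own x = -70 mm and faces roughly to the robot's right (world -y); 'outward' means along its own -x.
- lid (a joint): Hinge angle of the lid, rad: 0 shut, 1.57 upright. The lid is a slab 140 by 200 mm, 22 mm thick, 0.35 kg; its hinge is stiff (0.38 Nm of friction), so it stays at whatever angle it is left and takes up to 5 N at its edge to move.
- lid_hinge (a point): Point on the lid's hinge line, which is the bin's far upper edge, along the bin's y (this point: bin x = 70, y = 0, z = 145 mm). Lid shut: the slab reaches from here 140 mm to bin -x and 22 mm up.
- lid_edge (a point): Middle of the lid's free edge face (22 mm thick, 200 mm long), 140 mm from the hinge line and 11 mm from either face. Only the keeper stands out from this face, within 15 mm either side of this point; the rest of the edge is bare.
- keeper_seat (a point): Where the loop's bar must lie in the keeper, a steel hook 26 mm wide on the lid's front; lid shut: 14 mm outward of the front, 155 mm high. A channel open upwards, 12 mm across (back pad 8 mm off the lid to lip), floor 2 mm below this point; the lip's top is 8 mm above it, so the bar goes in over the lip, then down. Axes as the lid's (lid shut: the bin's).
- lever_pivot (a point): Fixed pivot of the latch lever, in the middle of the bin's front: 13 mm outward of it, 103 mm above the counter (bin y = 0). Its axis runs along the bin's y. With the loop hooked and taut the lever rests at about 0.8 rad; it then takes about 4 N near the tip to push it over the dead point at about 0.15 rad, where it snaps to 0 and holds.
- lever (a joint): Angle of the latch lever, rad: 0 hanging flat down on the bin (closed, at its stop), 1.57 straight outward, 2.35 fully raised. Steel plate 32 mm wide, its face 5 mm outward of the pivot when shut, 76 mm from pivot to tip; friction (0.035 Nm) keeps it where left. It carries the loop on a crank: 14 mm from the pivot, at the lever's angle minus 0.15 rad.
- lever_tip (a point): Middle of the lever's free end, a slightly turned-out finger tab, 76 mm from the pivot. Lever shut: 27 mm above the counter and 22 mm outward of the bin's front.
- loop (a joint): Angle of the wire loop on the lever, rad: 0 in the closed latch; the loop's lean from upright, outward positive, is this angle minus the lever's. Friction (0.014 Nm) keeps it where it is left; range -0.3 to 2.85. Moving the loop's bar about moves the lever with it, as a crank.
- loop_bar (a point): Middle of the loop's cross bar, the end that goes on the keeper. A U of round wire 4.4 mm thick, 46 mm wide outside (along bin y), bar 63.5 mm from its pivot; the side wires pass outside lever and keeper, so it can be gripped from above across its width. It springs lengthwise by 2.5 mm (36 N/mm) as the latch closes. It starts leaning outward, between keeper and raised lever.
- loop_pivot (a point): Middle of the loop's pivot line on the lever, 14 mm from the lever's pivot.
- mug: White mug, 82 mm wide and 95 mm high, handle at its +y, standing at the bin's far end (about 210 mm from its centre) or before its latch to one side; origin: centre of its underside. To be left alone.
- tumbler: Plain glass tumbler, 72 mm wide, 105 mm high, standing at the bin's far end (about 210 mm from its centre) or before its latch to one side; origin: centre of its underside. To be left alone.
- jar: Amber glass jar with steel cap, 76 mm wide, 105 mm high, behind the bin's hinge; origin: centre of its underside. To be left alone.

How it is judged:
On the way, in this order (a step that is already met when the one before it is completed fails the run):
1. the lid is shut, with the latch still open (value of joint lid below 0.06 rad and value of joint lever above 0.3 rad), for 0.2 s.
2. the loop's bar lies behind the keeper's lip, with the lever still out (all of step 1 and x of loop_bar in the frame of keeper_seat between -0.008 and 0.008 m and z of loop_bar in the frame of keeper_seat between -0.006 and 0.004 m), for 0.2 s.
3. the lever is down past its dead point, with the loop on the keeper (value of joint lid below 0.03 rad and value of joint lever below 0.07 rad and x of loop_bar in the frame of keeper_seat between -0.008 and 0.008 m and z of loop_bar in the frame of keeper_seat between -0.006 and 0.004 m), for 0.2 s.
At the end, for the whole second after the job is handed in: Lid shut (within 0.03 rad), the loop's bar lying on the keeper's web behind its lip (within 8 mm across, 4 mm above), the lever flat against the bin (within 0.07 rad of its stop); mug, glass and jar upright and within 30 mm of where they stood (all of step 3 and distance of each of mug, tumbler, jar from where it was at the start of the episode below 0.03 m and angle between each of mug, tumbler, jar's own z axis and vertical below 0.1 rad); the robot touches nothing.
It fails at once if the mug is knocked over or pushed more than 50 mm (distance of mug from where it was at the start of the episode above 0.05 m or angle between mug's own z axis and vertical above 0.5 rad).
It fails at once if the glass is knocked over or pushed more than 50 mm (distance of tumbler from where it was at the start of the episode above 0.05 m or angle between tumbler's own z axis and vertical above 0.5 rad).
It fails at once if the jar is knocked over or pushed more than 50 mm (distance of jar from where it was at the start of the episode above 0.05 m or angle between jar's own z axis and vertical above 0.5 rad).
It also fails if it takes over 58 s, if anything falls off the work surface, if the arm or the gripper's body presses on something with over 40 N, if the wrist force passes 120 N, or if a joint passes its speed limit or range.

## Robot

A 6-joint arm with a two-finger parallel gripper is mounted at the origin on the work surface. World frame = base frame: x ahead of the robot, y to its left, z up, the work surface at z = 0. Lengths are in m, angles in rad, forces in N, time in s.
With the tool pointing down it reaches from about 0.375 to 0.975 m from the base axis. Payload 3.8 kg.
Tool frame: the origin (TCP) lies midway between the tips of the shut fingers; the grasp point (between the pads) lies 19 mm behind it; z points along the fingers, y is the line along which they close (so a half turn about z gives the same grasp; the last joint's range is limited). The gripper opens to 85 mm and grips with 20 to 120 N. Pads are 22 mm wide; open, the fingers measure 114 mm over their backs; the gripper's body (76 mm by 85 mm) begins 54 mm behind the grasp point. The pads swing forward as they close: fully open they stand 13 mm farther back than shut.
Start: joints at [-1.346, 0.264, 1.604, -0, 1.274, -0.037], TCP at [0.175, -0.652, 0.231] pointing down, gripper open.
Joint ranges: [-2.63, 2.63], [-0.94, 2.18], [0.31, 2.57], [-1.31, 4.45], [0, 2.66], [-2.55, 2.55]. Speed limits (rad/s): [2.57, 2.57, 3.14, 3.14, 3.14, 3.14].

## Interface

Orientations are given as a 3x3 rotation matrix whose columns are the frame's x, y, z axes.
In Python, from workcell import read_state, read_camera, finish_job, silhouettes, landmark_of gives the robot as it stands. The module is installed in compiled form; this text tells all that it offers.
- The arm moves only by the shell command python3 -m pendant 'ROWS' [FORCE]. ROWS is JSON, a list that holds one entry, the list of rows, each a list of 7 numbers: the opening, from -1 (shut) to 1 (fully open), then the shift along the tool's x, y, z in m, then the turn, a rotation vector about the tool's x, y, z in rad. A call has 1 to 12 rows; each row is the pose to reach, as a shift and turn from the pose commanded when the call began, along the tool's axes at that moment; what a row does not reach only later rows make up. A row lasts 1/8 s, in which the tool goes at most 62.5 mm and 10.7 degrees, less where a joint would pass 70% of its speed; a pose out of reach is approached as far as the arm can. A call with a gripper value outside its range is refused whole. The fingers move at their own pace and stop on an object; FORCE is the grip in N (left out, the last holds). Time passes only in rows, so rows that repeat a pose let the fingers close. It gives the time, the measured TCP pose, the force, the opening and the grip force at its end, in the units of the state.
- read_state(): the state, without advancing time (a new reading comes with each control period).
- read_camera(name): name is "side" or "top"; returns a dict with "color" (480x640x3 uint8, blue, green, red), "fovy" (degrees; the focal length in pixels is half the picture's height over the tangent of half this angle, whatever the lens; pixels are square), "cx", "cy" (the principal point, pixels), "R" (3x3) and "t" (3): a world point X has camera coordinates R X + t. Camera axes: x right, y down, z forward; pixel columns grow to the right and rows downward; lengths in m; the calibration is good to about 2 mm. A picture is of the moment at which its call begins. There is no depth.
- finish_job(): hands the job in; it is judged then, once.
Trained networks look in a picture, given as the dict that the camera call returned (one of the last four; its "shot" number tells which), for a name from the list of things; names that differ only in an ending like _2 or _b are one class to them, and where a whole thing is asked for, a point or a joint stands for the part that bears it (a point fixed in the world has none). Each returns a list of dicts, best first, with "confidence" (0 to 1); they miss things now and then, are a little off and sometimes report something else, mostly with a low value. They report only what shows in the picture. A call takes as long as a camera call.
- silhouettes(thing, picture): "region" (480x640 bool, what is visible of it) and "xy" ([column, row] in pixels, amid what is visible of it).
- landmark_of(thing, picture): "xy" ([column, row] in pixels: a listed point, or the origin of a listed thing).
The state is a dict: "time": time; "joint_positions": joint angles; "qvel": joint speeds; "tau": joint torques, N m; "ee_pos": TCP position; "eef_rot": TCP orientation; "force": force on the tool from outside, world axes, zero at the start; "torque": the same for the moment, N m; "width": opening from 0.0 (shut) to 1.0 (fully open); "grasp_force": force on a finger pad.
Only numpy, scipy, OpenCV 4.12 (cv2) and the standard library are available. Lean on these libraries where they do the work, as an engineer would, in place of code of your own. Each camera call takes 0.05 s, during which the arm holds its last target. There are 200 camera calls.

## Working session

There is one attempt and no reset: what is moved stays moved. The work goes in short steps, Python scripts to look and compute and a shell command to move; the robot and the scene stay as the last step left them, time stands still between calls to the robot, and variables do not carry over. Pictures are saved under pics/ and viewed, at most 10 in all, crops included, and the job is handed in when it is done.

```bash
mkdir -p pics; cat > h.py <<'E'
import numpy as np,cv2
from workcell import *
def cam(n):
    return read_camera(n)
def K(p):
    f=p["color"].shape[0]/2/np.tan(np.radians(p["fovy"])/2)
    return np.array([[f,0,p["cx"]],[0,f,p["cy"]],[0,0,1]])
def proj(p,X):
    c=np.asarray(p["R"])@np.asarray(X)+np.asarray(p["t"]); q=K(p)@c; return q[:2]/q[2]
def ray(p,xy):
    R=np.asarray(p["R"]); d=R.T@np.linalg.inv(K(p))@np.array([xy[0],xy[1],1.]); return -R.T@np.asarray(p["t"]),d
def atz(p,xy,z):
    o,d=ray(p,xy); return o+d*(z-o[2])/d[2]
def tri(a,xa,b,xb):
    o1,d1=ray(a,xa);o2,d2=ray(b,xb);d1/=np.linalg.norm(d1);d2/=np.linalg.norm(d2)
    A=sum([np.eye(3)-np.outer(d,d) for d in(d1,d2)]);
    B=sum([(np.eye(3)-np.outer(d,d))@o for o,d in((o1,d1),(o2,d2))])
    X=np.linalg.solve(A,B); return X,np.linalg.norm(proj(a,X)-xa)+np.linalg.norm(proj(b,X)-xb)
def lm(n,p):
    r=landmark_of(n,p); return (np.array(r[0]["xy"]),r[0]["confidence"]) if r else (None,0)
E
python3 - <<'E'
from h import *
np.set_printoptions(precision=3,suppress=True)
S,T=cam("side"),cam("top")
cv2.imwrite("pics/s0.png",S["color"]);cv2.imwrite("pics/t0.png",T["color"])
for p in(S,T): print(K(p)[0,0],-np.asarray(p["R"]).T@np.asarray(p["t"]))
for n in "bin lid_hinge lid_edge keeper_seat lever_pivot lever_tip loop_bar loop_pivot mug tumbler jar".split():
    a,ca=lm(n,S);b,cb=lm(n,T)
    print(n,a,round(ca,2),b,round(cb,2),*(tri(S,a,T,b) if a is not None and b is not None else []))
E
```

```text
611.9531077987593 [1.31  0.482 1.   ]
624.5638422371155 [0.366 0.118 1.28 ]
bin [295.6 227.3] 0.9 [380.8 283.8] 0.74 [ 0.561 -0.02   0.006] 3.582271926548435
lid_hinge [328.2 188.4] 0.65 [353.  279.2] 0.96 [0.549 0.049 0.15 ] 0.4628384900475334
lid_edge [323.7 135. ] 0.82 [362.9 264.3] 0.95 [0.551 0.04  0.282] 0.445586400433689
keeper_seat [323.1 129.7] 0.79 [366.3 261.2] 0.89 [0.553 0.037 0.295] 2.9568055642664435
lever_pivot [259.5 187. ] 0.89 [428.5 263.4] 0.72 [ 0.579 -0.1    0.105] 0.5133134337106973
lever_tip [228.9 170. ] 0.65 [469.4 249.9] 0.89 [ 0.593 -0.17   0.132] 4.922408097491854
loop_bar [234.7 162.8] 0.57 [457.9 253.2] 0.38 [ 0.586 -0.148  0.155] 1.9911957185777034
loop_pivot [323.9 132.6] 0.7 [438.3 264.4] 0.46 [ 0.528 -0.034  0.263] 62.52001827273311
mug [272.  308.3] 0.94 None 0
tumbler None 0 [450. 180.] 0.81
jar [383.8 246.6] 0.94 [301.2 317.7] 0.79 [ 0.5    0.157 -0.013] 5.30505025007796
```

View pics/s0.png

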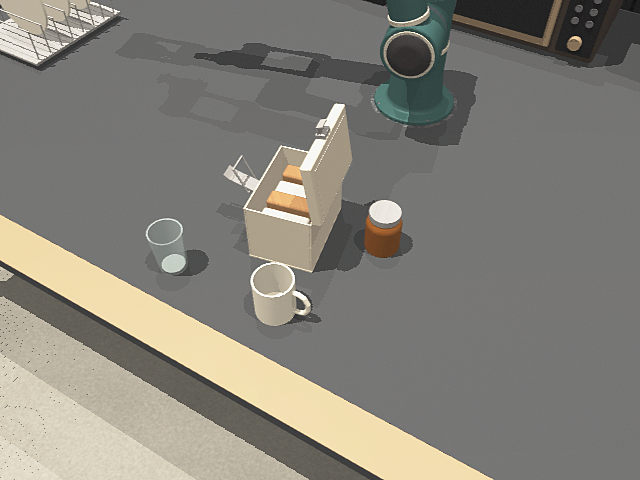

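View pics/t0.png

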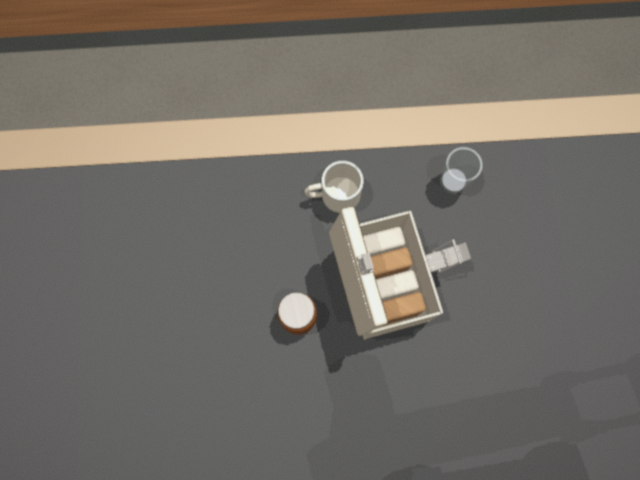

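Side view: the lid is upright, with the loop and lever at (240,172), the glass at (168,260), the mug at (273,295) and the jar at (384,230). Top view: the bin's rim front runs (410,213) to (440,313), the latch is at (450,257) and the glass base at (454,180). Next I fit the bin model to these.

```bash
cat > fit.py <<'E'
from h import *
from scipy.optimize import least_squares
def model(v):
    x,y,yaw,lid,lev,loop=v
    R=np.array([[np.cos(yaw),-np.sin(yaw),0],[np.sin(yaw),np.cos(yaw),0],[0,0,1]])
    def W(out,up,lat=0): return np.array([x,y,0])+R@np.array([-out,lat,up])   # out from bin centre
    def L(o,u):  # lid-local, out/up from hinge
        return W(-.07+o*np.cos(lid)-u*np.sin(lid), .145+o*np.sin(lid)+u*np.cos(lid))
    P={"bin":W(0,0),"lid_hinge":W(-.07,.145),"lid_edge":L(.14,.011),"keeper_seat":L(.154,.010),"lever_pivot":W(.083,.103)}
    t=lev+.118; P["lever_tip"]=W(.083+.0766*np.sin(t),.103-.0766*np.cos(t))
    c=lev-.15; lp=np.array([.083+.014*np.sin(c),.103-.014*np.cos(c)]); P["loop_pivot"]=W(*lp)
    le=loop-lev; P["loop_bar"]=W(lp[0]+.0635*np.sin(le),lp[1]+.0635*np.cos(le))
    P["c1"]=W(.07,.145,-.1);P["c2"]=W(.07,.145,.1)
    return P,W
def measure(pics,corners=None,fix=None,v0=(.563,-.02,1.77,1.4,1.8,2.4)):
    obs=[(p,n,*lm(n,p)) for p in pics for n in "bin lid_hinge lid_edge keeper_seat lever_pivot lever_tip loop_bar loop_pivot".split()]
    obs=[o for o in obs if o[2] is not None and o[3]>.3]
    if corners: obs+=[(corners[0],n,np.array(q),1) for n,q in corners[1]]
    ex=lambda v:v if fix is None else np.r_[fix,v]
    res=lambda v:np.concatenate([o[3]*(proj(o[0],model(ex(v))[0][o[1]])-o[2]) for o in obs])
    v=np.array(v0) if fix is None else np.array(v0)[3:]
    s=least_squares(res,v,loss="soft_l1",f_scale=2.)
    v=ex(s.x)
    for o in obs:
        e=proj(o[0],model(v)[0][o[1]])-o[2]; 
        if np.hypot(*e)>4: print("  off",o[1],e.round(1),round(o[3],2))
    return v
E
python3 - <<'E'
from fit import *
np.set_printoptions(precision=4,suppress=True)
S,T=cam("side"),cam("top")
# try both corner assignments
for cs in ([("c1",(440,313)),("c2",(410,213))],[("c2",(440,313)),("c1",(410,213))]):
    v=measure([S,T],(T,cs)); P,W=model(v); print(v)
    print([ (proj(T,P[n])-np.array(q)).round(1) for n,q in cs])
    if max(np.abs(proj(T,P[n])-np.array(q)).max() for n,q in cs)<8:
        np.save("v.npy",v)
        for n in P: print(n,P[n])
print("tumbler",atz(T,(454,180),0),"mug~",atz(S,(275,308),0))
s=read_state();print(s["ee_pos"],s["eef_rot"],s["time"])
E
```

```text
off bin [ 24.3 -78.2] 0.71
  off keeper_seat [-1.8 -4.5] 0.59
  off lever_tip [1.4 4. ] 0.72
  off c1 [ -28.4 -103.3] 1
  off c2 [ 30.8 100.1] 1
[ 0.5653 -0.0195  1.7438  1.4243  1.7456  2.2719]
[array([ -28.4, -103.3]), array([ 30.8, 100.1])]
  off bin [ 24.9 -78.4] 0.71
[ 0.5642 -0.0188  1.7597  1.4176  1.7659  2.3043]
[array([ 1.1, -0. ]), array([ 0.3, -3. ])]
bin [ 0.5642 -0.0188  0.    ]
lid_hinge [0.551 0.05  0.145]
lid_edge [0.553  0.0397 0.285 ]
keeper_seat [0.5536 0.0366 0.2987]
lever_pivot [ 0.5798 -0.1003  0.103 ]
lever_tip [ 0.5934 -0.1719  0.1266]
loop_pivot [ 0.5824 -0.114   0.1036]
loop_bar [ 0.5885 -0.146   0.1581]
c1 [ 0.6755 -0.0687  0.145 ]
c2 [ 0.4791 -0.1063  0.145 ]
tumbler [ 0.7761 -0.1926  0.    ] mug~ [0.7604 0.0527 0.    ]
[ 0.1747 -0.652   0.2313] [[ 0.9659  0.2588  0.    ]
 [ 0.2588 -0.9659 -0.0001]
 [-0.      0.0001 -1.    ]] 2.9
```

```bash
python3 -m pendant '[[[-1,0.05,-0.06,-0.06,0,0,-0.18],[-1,0.09,-0.1,-0.12,0,0,-0.36],[-1,0.548,-0.616,-0.13,0,0,-1.4975],[-1,0.548,-0.616,-0.13,0,0,-1.4975],[-1,0.548,-0.616,-0.13,0,0,-1.4975],[-1,0.548,-0.616,-0.13,0,0,-1.4975],[-1,0.548,-0.616,-0.13,0,0,-1.4975],[-1,0.548,-0.616,-0.13,0,0,-1.4975],[-1,0.548,-0.616,-0.13,0,0,-1.4975],[-1,0.548,-0.616,-0.13,0,0,-1.4975],[-1,0.548,-0.616,-0.13,0,0,-1.4975],[-1,0.548,-0.616,-0.13,0,0,-1.4975]]]'
cat > st.py <<'E'
from fit import *
np.set_printoptions(precision=4,suppress=True)
s=read_state();P,W=model(np.load("v.npy"))
d=s["ee_pos"]-W(0,0);ya=np.load("v.npy")[2];
print("t",s["time"],"out,lat,z",-(d@[np.cos(ya),np.sin(ya),0]),d@[-np.sin(ya),np.cos(ya),0],d[2],"F",s["force"],"w",s["width"]);print(s["eef_rot"]);print(s["joint_positions"])
E
python3 st.py
```

```text
time: 4.4
ee_pos: [0.4975, -0.0081, 0.3548]
eef_rot: [[-0.188, 0.982, 0.001], [0.982, 0.188, -0.0], [-0.001, 0.001, -1.0]]
force: [0.1, -0.7, 0.5]
width: -0.005
grasp_force: 0.0
t 4.4 out,lat,z -0.022939121277411156 0.06354657035039593 0.3548171008518093 F [ 0.0743 -0.6568  0.4969] w -0.00454550777843277
[[-0.1876  0.9822  0.0014]
 [ 0.9822  0.1876 -0.0004]
 [-0.0006  0.0013 -1.    ]]
[-0.0663 -0.1311  1.8001 -0.0003  1.4712 -0.255 ]
```

```bash
python3 -m pendant '[[[-1,0.04,0.03,0,0,0,0],[-1,0.082,0.0635,0,0,0,0],[-1,0.082,0.0635,0,0,0,0],[-1,0.082,0.0635,0.06,0,0,0],[-1,0.082,0.0635,0.115,0,0,0],[-1,0.082,0.0635,0.115,0,0,0]]]'>/dev/null
python3 st.py
python3 - <<'E'
import numpy as np
for a in np.arange(1.4,-.05,-.1):
    o=-.07+.112*np.cos(a)-.022*np.sin(a)-.011; u=.145+.112*np.sin(a)+.022*np.cos(a); print(round(a,2),round(o,4),round(u,4))
E
```

```text
t 5.15 out,lat,z -0.10268397317411777 0.0056299182692023456 0.23376071758337427 F [-0.322  -0.0618  0.043 ] w 0.003598006875007994
[[-0.1867  0.9823 -0.0116]
 [ 0.9824  0.1867 -0.0015]
 [ 0.0007 -0.0117 -0.9999]]
[ 0.1037  0.0251  1.8709 -0.0003  1.2573 -0.084 ]
1.4 -0.0836 0.2591
1.3 -0.0722 0.2588
1.2 -0.0609 0.2574
1.1 -0.0498 0.2548
1.0 -0.039 0.2511
0.9 -0.0286 0.2464
0.8 -0.0188 0.2407
0.7 -0.0095 0.234
0.6 -0.001 0.2264
0.5 0.0067 0.218
0.4 0.0136 0.2089
0.3 0.0195 0.1991
0.2 0.0244 0.1888
0.1 0.0282 0.1781
-0.0 0.031 0.167
```

```bash
python3 -m pendant '[[[-1,-0.033,0,-0.019,0,0,0],[-1,-0.055,0,-0.015,0,0,0],[-1,-0.076,0,-0.006,0,0,0],[-1,-0.086,0,-0.001,0,0,0],[-1,-0.0955,0,0.006,0,0,0],[-1,-0.104,0,0.0136,0,0,0],[-1,-0.112,0,0.022,0,0,0],[-1,-0.1186,0,0.031,0,0,0],[-1,-0.1245,0,0.041,0,0,0],[-1,-0.1294,0,0.051,0,0,0],[-1,-0.133,0,0.062,0,0,0],[-1,-0.136,0,0.073,0,0,0]]]'
python3 -m pendant '[[[-1,0,0,0.004,0,0,0],[-1,0,0,0.006,0,0,0],[-1,0,0,0.006,0,0,0]]]'
python3 st.py; python3 - <<'E'
from fit import *
S,T=cam("side"),cam("top")
cv2.imwrite("pics/c.png",np.hstack([cv2.resize(S["color"][90:290,170:370],(400,400)),cv2.resize(T["color"][180:380,310:510],(400,400))]))
E
```

```text
time: 6.65
ee_pos: [0.5695, -0.0511, 0.1665]
eef_rot: [[-0.187, 0.982, 0.0], [0.982, 0.187, 0.001], [0.001, 0.0, -1.0]]
force: [-16.5, 12.0, 64.4]
width: -0.004
grasp_force: 32.9
time: 7.02
ee_pos: [0.5695, -0.051, 0.1668]
eef_rot: [[-0.188, 0.982, 0.001], [0.982, 0.188, 0.0], [0.0, 0.001, -1.0]]
force: [-13.9, 1.9, 34.5]
width: -0.002
grasp_force: 17.3
t 7.025 out,lat,z 0.03268449921445677 0.0008566133993261546 0.16678376927361752 F [-13.9431   1.908   34.4895] w -0.002121441097033962
[[-0.1876  0.9822  0.001 ]
 [ 0.9822  0.1876  0.0003]
 [ 0.0001  0.0011 -1.    ]]
[-0.1332  0.1189  1.8983  0.0004  1.1234 -0.3221]
```

View pics/c.png

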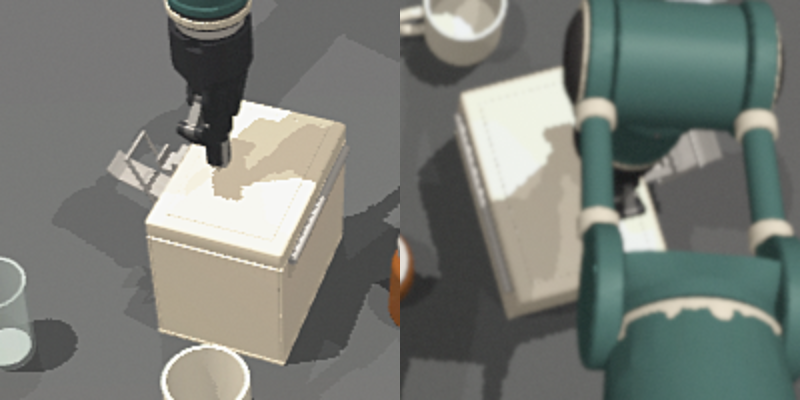

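Lid is shut: it lies flat in the crop, and the TCP at z=0.167 is the height of its top. Next I raise the tool, open it and move above the loop.

```bash
python3 -m pendant '[[[-1,0,0,-0.05,0,0,0],[1,-0.02,0,-0.09,0,0,0],[1,-0.08,0,-0.09,0,0,0],[1,-0.098,0,-0.09,0,0,0],[1,-0.098,0,-0.09,0,0,0]]]'>/dev/null
python3 st.py; python3 - <<'E'
from fit import *
np.set_printoptions(precision=4,suppress=True)
v=np.load("v.npy")
S,T=cam("side"),cam("top")
w=measure([S,T],None,v[:3],np.r_[v[:3],0,v[4:]]); P,W=model(w); print(w); print({n:P[n] for n in("loop_bar","lever_tip","keeper_seat")})
print(lm("loop_bar",S),lm("loop_bar",T),lm("lever_tip",T))
im=S["color"].copy()
for n in("loop_bar","lever_tip","keeper_seat","lever_pivot"): cv2.circle(im,tuple(int(q) for q in proj(S,P[n])),1,(0,0,255),-1)
cv2.imwrite("pics/d.png",cv2.resize(im[100:260,180:380],(800,600)))
E
```

```text
t 7.75 out,lat,z 0.13137572430399178 0.002060658732218474 0.24856273481574376 F [ 0.0614  0.2804 -0.5561] w 0.844071821180274
[[-0.1851  0.9827 -0.0029]
 [ 0.9827  0.1851  0.0014]
 [ 0.0019 -0.0026 -1.    ]]
[-0.2888  0.1248  1.7366  0.0005  1.2833 -0.4751]
  off lid_hinge [ 31.8 -39.7] 0.7
  off keeper_seat [-5.2 -0.8] 0.7
[ 0.5642 -0.0188  1.7597 -0.0138  1.8181  2.3015]
{'loop_bar': array([ 0.5879, -0.1429,  0.1606]), 'lever_tip': array([ 0.5932, -0.1705,  0.1304]), 'keeper_seat': array([ 0.58  , -0.1014,  0.1529])}
(array([235.6, 161.7]), 0.57) (array([455.3, 251.7]), 0.56) (array([468.2, 249. ]), 0.95)
```

View pics/d.png

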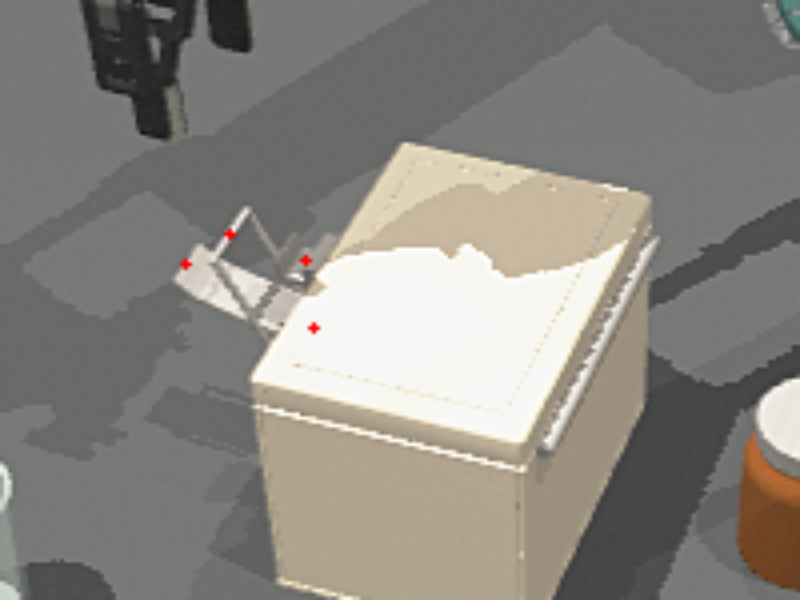

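Crop: the loop bar shows at (230,233), the tip at (185,264) and the keeper at (306,260); the model points lie on the parts. Next I descend on the bar and grip it.

```bash
python3 -m pendant '[[[1,0,0.001,0.05,0,0,0],[1,0,0.001,0.09,0,0,0],[1,0,0.001,0.1045,0,0,0],[1,0,0.001,0.1045,0,0,0],[-1,0,0.001,0.1045,0,0,0],[-1,0,0.001,0.1045,0,0,0],[-1,0,0.001,0.1045,0,0,0],[-1,0,0.001,0.1045,0,0,0],[-1,0,0.001,0.1045,0,0,0]]]' 25
python3 st.py
```

```text
time: 9.93
ee_pos: [0.5891, -0.1477, 0.1463]
eef_rot: [[-0.187, 0.982, 0.001], [0.982, 0.187, -0.001], [-0.001, 0.001, -1.0]]
force: [-0.3, -2.1, 2.4]
width: 0.526
grasp_force: 25.3
t 9.925 out,lat,z 0.13132152060638008 -0.00023330536957201826 0.1462907338261938 F [-0.3338 -2.1121  2.4401] w 0.5257125014278365
[[-0.1873  0.9823  0.0011]
 [ 0.9823  0.1873 -0.0005]
 [-0.0007  0.001  -1.    ]]
[-0.2866  0.2026  1.8415 -0.0002  1.0963 -0.4748]
```

```bash
python3 -m pendant '[[[-1,0.006,0,-0.005,0,0,0],[-1,0.014,0,-0.009,0,0,0],[-1,0.022,0,-0.010,0,0,0],[-1,0.030,0,-0.010,0,0,0],[-1,0.037,0,-0.010,0,0,0],[-1,0.042,0,-0.010,0,0,0],[-1,0.042,0,-0.010,0,0,0]]]'
python3 st.py; python3 - <<'E'
from fit import *
np.set_printoptions(precision=4,suppress=True)
v=np.load("v.npy")
S,T=cam("side"),cam("top")
for n in("loop_bar","lever_tip","keeper_seat"): 
    a,ca=lm(n,S);b,cb=lm(n,T);print(n,a,ca,b,cb,tri(S,a,T,b) if a is not None and b is not None else "")
print(proj(S,model(np.r_[v[:3],0,1.8,2.3])[0]["keeper_seat"]))
a=cv2.resize(S["color"][110:210,200:300],(590,590),interpolation=cv2.INTER_CUBIC);cv2.imwrite("pics/e.png",a)
E
```

```text
time: 10.8
ee_pos: [0.5803, -0.1056, 0.1555]
eef_rot: [[-0.188, 0.982, -0.001], [0.982, 0.188, 0.0], [0.001, -0.001, -1.0]]
force: [-2.9, -1.9, -1.3]
width: 0.524
grasp_force: 26.8
t 10.8 out,lat,z 0.08828354314895742 0.00047890476842632175 0.155513620863188 F [-2.8631 -1.929  -1.2742] w 0.5244570777609947
[[-0.1878  0.9822 -0.0011]
 [ 0.9822  0.1878  0.0005]
 [ 0.0007 -0.001  -1.    ]]
[-0.2223  0.1639  1.8691  0.0002  1.1098 -0.4113]
loop_bar [257.9 164.2] 0.38 [426.1 262.7] 0.75 (array([ 0.573 , -0.0919,  0.165 ]), np.float64(8.284240512272126))
lever_tip [228.9 169.2] 0.75 None 0 
keeper_seat [259.8 172. ] 0.77 [435.9 256.4] 0.9 (array([ 0.58  , -0.1008,  0.1497]), np.float64(6.653899900926193))
[256.3536 169.1716]
```

View pics/e.png

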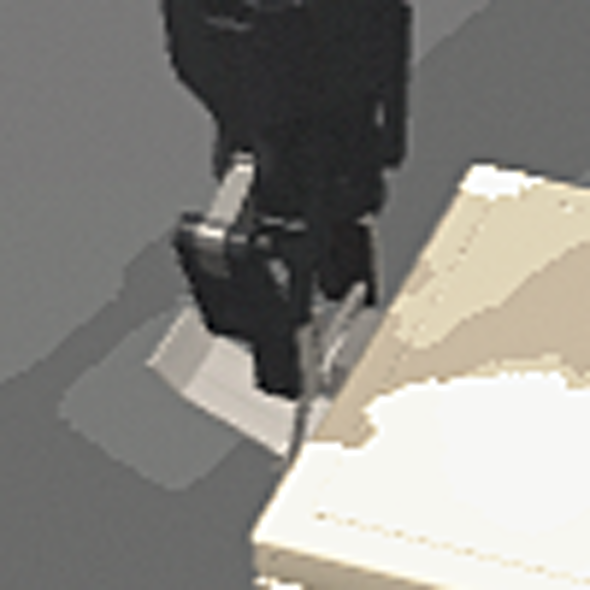

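Crop: the pads hold the bar at about (335,312), directly above the keeper and inside its lip. Next I lower it.

```bash
python3 -m pendant '[[[-1,0,0,0.004,0,0,0],[-1,0,0,0.008,0,0,0],[-1,0,0,0.012,0,0,0],[-1,0,0,0.016,0,0,0],[-1,0,0,0.017,0,0,0],[-1,0,0,0.017,0,0,0]]]'
python3 st.py; python3 - <<'E'
from fit import *
S=cam("side")
for n in("loop_bar","lever_tip","keeper_seat"): print(n,lm(n,S))
a=cv2.resize(S["color"][110:230,200:320],(590,590),interpolation=cv2.INTER_CUBIC);cv2.imwrite("pics/f.png",a)
E
```

```text
time: 11.95
ee_pos: [0.5807, -0.106, 0.141]
eef_rot: [[-0.187, 0.982, -0.0], [0.982, 0.187, 0.0], [0.0, -0.0, -1.0]]
force: [-8.2, 0.7, 11.2]
width: 0.527
grasp_force: 28.0
t 11.95 out,lat,z 0.08877241926659536 0.0001384811175451781 0.14102276694883575 F [-8.1713  0.7242 11.2308] w 0.5270612352287793
[[-0.1875  0.9823 -0.0002]
 [ 0.9823  0.1875  0.0003]
 [ 0.0004 -0.0001 -1.    ]]
[-0.2229  0.1778  1.8816  0.0003  1.0825 -0.4116]
loop_bar (None, 0)
lever_tip (array([237.7, 199.9]), 0.68)
keeper_seat (array([258.9, 170.4]), 0.56)
```

View pics/f.png

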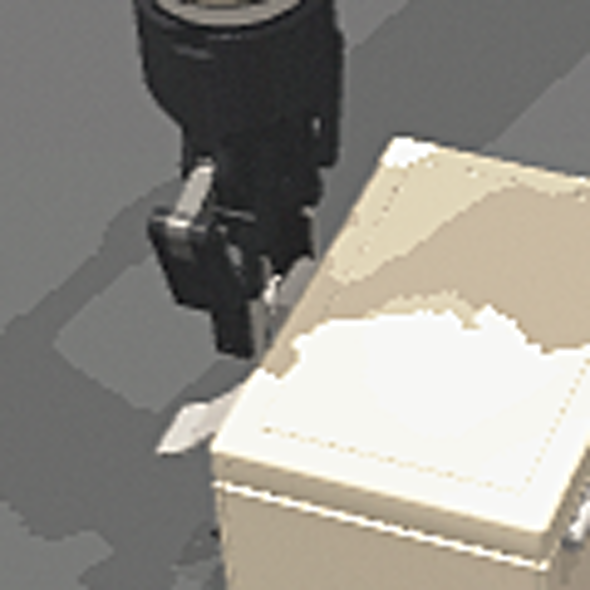

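The lever has swung down (tip at crop (165,445)) and the bar is on the keeper floor, with an 11 N reaction. Next: release, back off and check.

```bash
python3 -m pendant '[[[1,0,0,0,0,0,0],[1,0,0,0,0,0,0],[1,0,0,0,0,0,0],[1,0,0,-0.04,0,0,0],[1,-0.04,0,-0.09,0,0,0],[1,-0.1,0,-0.09,0,0.15,0],[1,-0.15,0,-0.09,0,0.3,0],[1,-0.15,0,-0.09,0,0.3,0]]]'
python3 st.py; python3 - <<'E'
from fit import *
np.set_printoptions(precision=4,suppress=True)
v=np.load("v.npy")
S=cam("side");T=cam("top")
for n in("loop_bar","lever_tip","keeper_seat"): print(n,lm(n,S),lm(n,T))
for L in(.6,.8,1.):
    P=model(np.r_[v[:3],0,L,.85])[0];print(L,P["lever_tip"],proj(S,P["lever_tip"]),proj(T,P["lever_tip"]))
print("seat",proj(S,P["keeper_seat"]),proj(T,P["keeper_seat"]))
a=[cv2.resize(i,(400,400),interpolation=cv2.INTER_CUBIC) for i in(S["color"][130:210,220:300],T["color"][220:300,400:480])];cv2.imwrite("pics/g.png",np.hstack(a))
E
```

```text
time: 13.15
ee_pos: [0.6083, -0.26, 0.2235]
eef_rot: [[-0.17, 0.984, -0.058], [0.939, 0.18, 0.293], [0.298, -0.005, -0.954]]
force: [0.2, 1.0, -0.5]
width: 1.001
grasp_force: 0.0
t 13.15 out,lat,z 0.24524021056999168 0.0019612249545648427 0.2235387427483714 F [ 0.2095  1.029  -0.5174] w 1.0008929983952701
[[-0.1701  0.9837 -0.058 ]
 [ 0.9392  0.1796  0.2926]
 [ 0.2983 -0.0047 -0.9545]]
[-0.5566  0.3713  1.5085  0.2206  1.4746 -0.7813]
loop_bar (array([256.5, 166.2]), 0.46) (array([433.6, 260.3]), 0.49)
lever_tip (array([234. , 200.3]), 0.6) (array([455.3, 259.4]), 0.58)
keeper_seat (array([256.8, 188.7]), 0.71) (array([437.7, 255.9]), 0.75)
0.6 [ 0.5892 -0.1498  0.0453] [239.5394 201.275 ] [447.6824 262.3977]
0.8 [ 0.5912 -0.16    0.0565] [234.6369 196.4963] [453.8125 260.0635]
1.0 [ 0.5927 -0.1679  0.0695] [230.6136 191.3269] [459.0703 257.8017]
seat [256.3536 169.1716] [433.6154 257.5415]
```

View pics/g.png

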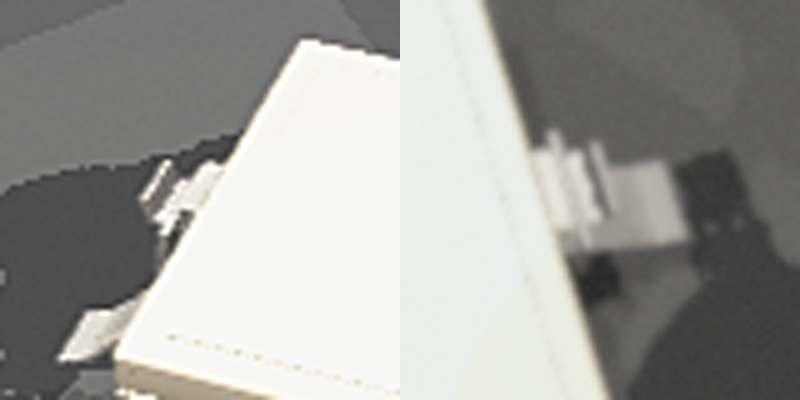

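Top crop: the bar lies across the keeper at about (565,190), between the pad and the lip (600,180), i.e. px (433,258) against a predicted (433.6,257.5). It is hooked, with the lever near 0.8. Next I tilt the tool and set it before the lever.

```bash
python3 -m pendant '[[[-1,0,0.002,0.02,0,0.15,0],[-1,0,0.002,0.04,0,0.3,0],[-1,0,0.002,0.06,0,0.45,0],[-1,0.01,0.002,0.09,0,0.6,0],[-1,0.02,0.002,0.12,0,0.6,0],[-1,0.035,0.002,0.156,0,0.6,0],[-1,0.035,0.002,0.156,0,0.6,0],[-1,0.035,0.002,0.156,0,0.6,0]]]'
python3 st.py
```

```text
time: 14.55
ee_pos: [0.5969, -0.1751, 0.0918]
eef_rot: [[-0.119, 0.982, -0.146], [0.612, 0.188, 0.768], [0.782, 0.002, -0.623]]
force: [-0.6, -0.3, 0.2]
width: -0.001
grasp_force: 0.0
t 14.55 out,lat,z 0.1597212462560218 -0.0028232967276727544 0.09181659423840435 F [-0.5694 -0.3238  0.1988] w -0.0008622335661598275
[[-0.1189  0.9821 -0.1462]
 [ 0.6116  0.1884  0.7684]
 [ 0.7822  0.0019 -0.6231]]
[-0.6308  0.6962  1.5078  0.5663  1.6627 -0.9873]
```

```bash
python3 -m pendant '[[[-1,-0.0114,0,0.02,0,0,0],[-1,-0.0114,0,0.041,0,0,0],[-1,-0.0116,0,0.053,0,0,0],[-1,-0.0116,0,0.064,0,0,0],[-1,-0.008,0,0.075,0,0,0],[-1,-0.003,0,0.085,0,0,0],[-1,0,0,0.089,0,0,0],[-1,0,0,0.089,0,0,0]]]'
python3 st.py
```

```text
time: 15.55
ee_pos: [0.584, -0.1108, 0.0347]
eef_rot: [[-0.119, 0.982, -0.144], [0.618, 0.187, 0.764], [0.777, 0.002, -0.629]]
force: [-1.8, -15.5, 1.5]
width: 0.0
grasp_force: 7.5
t 15.55 out,lat,z 0.09409940178632303 -0.0021710324191998344 0.034742346839253355 F [ -1.7978 -15.5397   1.5211] w 0.00035100646965722105
[[-0.1195  0.9824 -0.1439]
 [ 0.6179  0.187   0.7637]
 [ 0.7772  0.0024 -0.6293]]
[-0.5695  0.6949  1.637   0.602   1.5226 -1.018 ]
```

```bash
python3 -m pendant '[[[-1,0,0,-0.05,0,0,0],[-1,0,0,-0.1,0,0,0],[-1,0,0,-0.15,0,0,0],[-1,0,0,-0.2,0,0,0],[-1,0,0,-0.2,0,0,0]]]'
python3 - <<'E'
from fit import *
np.set_printoptions(precision=4,suppress=True)
v=np.load("v.npy")
S=cam("side");T=cam("top")
P=model(np.r_[v[:3],0,0,0])[0]
for n in("loop_bar","lever_tip"): print(n,lm(n,S),lm(n,T),proj(S,P[n]),proj(T,P[n]))
for n in("mug","tumbler","jar"): print(n,lm(n,S),lm(n,T))
a=[cv2.resize(i,(400,400),interpolation=cv2.INTER_CUBIC) for i in(S["color"][130:230,210:310],T["color"][220:300,400:480])];cv2.imwrite("pics/i.png",np.hstack(a))
E
```

```text
time: 16.18
ee_pos: [0.6141, -0.2635, 0.1622]
eef_rot: [[-0.12, 0.983, -0.141], [0.614, 0.185, 0.767], [0.78, 0.005, -0.626]]
force: [0.4, 0.2, -0.1]
width: -0.0
grasp_force: 0.0
loop_bar (array([256.1, 171.6]), 0.58) (array([433.4, 259.1]), 0.52) [257.8416 170.3796] [431.7781 258.1997]
lever_tip (array([329.8, 190.4]), 0.74) (None, 0) [257.6026 211.7477] [426.4113 269.0347]
mug (array([271.6, 306.8]), 0.62) (array([340.4, 195.4]), 0.59)
tumbler (array([171.7, 265.8]), 0.59) (array([447.9, 180.6]), 0.97)
jar (array([384. , 245.6]), 0.74) (array([298.8, 316. ]), 0.63)
```

View pics/i.png

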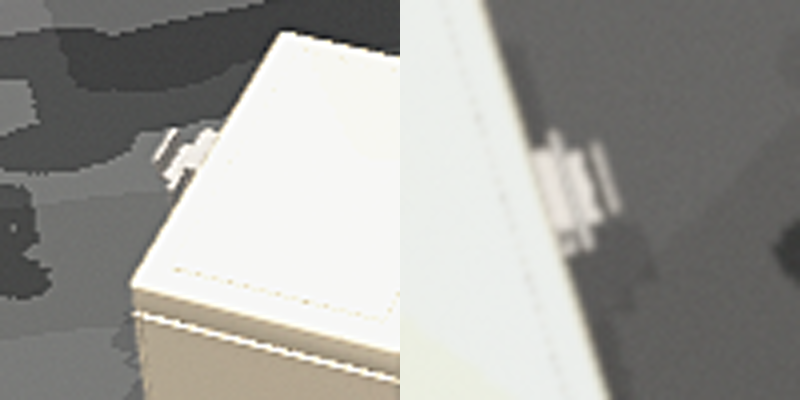

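The lever is out of sight, flat against the bin. The loop bar is in the keeper at crop (570,190) and the lid is shut. The mug, glass and jar are where they were, and the arm is clear.

```bash
python3 -c "
from workcell import *
print(finish_job())"
```

```text
the job is handed in; nothing more can be done
None
```

I handed the job in: the lid is shut, the loop is hooked on the keeper and the lever is pushed down flat. The mug, glass and jar are still where they stood, and `finish_job` returned no verdict.

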